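# Find the warped lid on the marble slab and set it aside

### The job

One of the two teal lids on the marble slab has warped. Press down on the far end of the lids, reaching in under the wire rack, to find the one that rocks; hold it rocked for a moment and let it rock back, then take it by its bar grip and lay it (do not drop it) bar up and flat on the floor of the red tray. Leave the good lid where it lies, let go, and do not disturb the jar on the slab.

Things in the scene. Friction and masses are not known exactly. Their poses are not given: they have to be found in the camera images.
- lid_a: one of two look-alike teal lids, 150 (x) x 110 (y) x 10 mm, 0.17 to 0.34 kg, on the slab, left or right. Bar grip on top: 44 mm along x, 18 mm wide, centred at x = -10 mm, top 42 mm above the underside. Origin: centre of the underside; x points to the far end, away from the robot, within 20 degrees; z is vertical at rest in both lids. One lid is flat, one warped (see the _mid points).
- lid_b: one of two look-alike teal lids, 150 (x) x 110 (y) x 10 mm, 0.17 to 0.34 kg, on the slab, left or right. Bar grip on top: 44 mm along x, 18 mm wide, centred at x = -10 mm, top 42 mm above the underside. Origin: centre of the underside; x points to the far end, away from the robot, within 20 degrees; z is vertical at rest in both lids. One lid is flat, one warped (see the _mid points).
- lid_a_mid (a point): underside of lid_a at x = +10 mm, y = 0. If this lid is the warped one it is bent up 7 degrees about the line along y here: it rests steadily on its near part, the far end 8 mm clear of the slab. Pressed within 40 mm of the far edge with about 1 N it rocks 7 degrees as a whole until that end touches the slab, and rocks back by itself when let go; the flat lid does not tilt.
- lid_b_mid (a point): the same point on lid_b.
- slab: fixed white marble slab 300 (x) x 440 (y) x 20 mm on the dark wooden counter; origin: centre of the underside, top 20 mm up.
- rack: fixed wire rack on the slab over the lids' far parts; a tool pressing their far ends must lean in under it from the robot's side. Origin: below the middle of its front bar, at the slab's top. Wire shelf x = 0 to 140, y = -195 to 195 mm, 211 to 219 mm above the slab, two jars on it; thin legs at x = 40 and 130, y = +-195 mm.
- tray: fixed open red tray to the left or right of the slab, 220 (x) x 180 (y) x 25 mm outside, walls and floor 5 mm; origin: centre of the underside, so the floor is at 5 mm.
- crate: fixed pale wooden crate 220 x 180 mm with four jars in it, 88 mm high in all, on the side of the slab that the tray is not; origin: centre of the underside.
- jar1: small loose yogurt jar, 72 mm square, 78 mm high, standing on the slab under the rack, beyond and between the lids; not to be disturbed. Origin: centre of the underside.
Not all that is in view belongs to the job. What is shaped like the lid_a but pink or purple is not meant.

How it is judged (in metres and radians):
On the way, in this order (a step that is already met when the one before it is completed fails the run):
1. the warped lid, still on the slab, is rocked over by the fingers (tilted more than 4.5 degrees) (angle between lid_a's own z axis and vertical above 0.08 rad and z of lid_a_mid in the frame of slab below 0.0235 m and contact force between the fingers and lid_a above 0.2 N), for 0.2 s.
2. let go, it rocks back level on the slab (angle between lid_a's own z axis and vertical below 0.04 rad and z of lid_a_mid in the frame of slab below 0.0235 m and contact force between each of the arm, the fingers and lid_a below 0.05 N), for 0.2 s.
At the end, for the whole second after the job is handed in: The warped lid lies at rest, bar up, level within 3.4 degrees, its underside within 5 mm of the red tray's floor, its centre within 45 mm of the tray's centre (it fits only inside the walls); the good lid lies flat on the slab within 30 mm of where it was (horizontal distance between lid_a and tray below 0.045 m and z of lid_a in the frame of tray below 0.01 m and angle between lid_a's own z axis and vertical below 0.06 rad and linear speed of lid_a below 0.02 m/s and distance of lid_b from where it was at the start of the episode below 0.03 m and angle between lid_b's own z axis and vertical below 0.05 rad); the robot touches nothing.
It fails at once if the jar on the slab moved more than 30 mm or tipped (distance of jar1 from where it was at the start of the episode above 0.03 m or angle between jar1's own z axis and vertical above 0.3 rad).
It fails at once if a lid dropped (falling faster than 0.7 m/s, as from 25 mm, with no finger on it) ((linear speed of lid_a above 0.7 m/s and contact force between the fingers and lid_a below 0.05 N) or (linear speed of lid_b above 0.7 m/s and contact force between the fingers and lid_b below 0.05 N)).
It fails at once if the good lid lifted off the slab or tipped up (z of lid_b_mid in the frame of slab above 0.045 m or angle between lid_b's own z axis and vertical above 0.35 rad).
It also fails if it takes over 72 s, if anything falls off the work surface, if the arm or the gripper's body presses on something with over 40 N, if the wrist force passes 120 N, or if a joint passes its speed limit or range.

### The arm

A 6-joint arm with a two-finger parallel gripper is mounted at the origin on the work surface. World frame = base frame: x ahead of the robot, y to its left, z up, the work surface at z = 0. Lengths are in m, angles in degrees, forces in N, time in s.
With the tool pointing down it reaches from about 0.3 to 0.75 m from the base axis. Payload 8.5 kg.
Tool frame: the origin (TCP) lies between the finger pads; the fingertips stand 17 mm ahead of it and the grasp point (between the pads) lies 2 mm behind it; z points along the fingers, y is the direction in which the jaws open and shut (so a half turn about z gives the same grasp; the last joint's range is limited). The gripper opens to 85 mm and grips with 20 to 120 N. Pads are 22 mm wide; open, the fingers measure 114 mm over their backs; the gripper's body (76 mm by 85 mm) begins 54 mm behind the grasp point. The pads swing forward as they close: fully open they stand 13 mm farther back than shut.
Start: joints at [-75.82, 21.807, 74.336, -0, 83.858, -12.336], TCP at [0.246, -0.492, 0.248] pointing down, gripper open.
Joint ranges: [-178.18, 178.18], [-50.72, 133.34], [12.68, 142.11], [-81.47, 261.47], [9.98, 163.14], [-165.26, 165.26]. Speed limits (degrees/s): [136.94, 136.94, 180, 180, 180, 180].

### API

Orientations are given as a 3x3 rotation matrix whose columns are the frame's x, y, z axes.
In Python, from rig import readout, eyes, env gives the robot as it stands.
- The arm moves only by the tool arm_command, never from a script. Its argument "rows" is text: rows parted by semicolons, each of 7 numbers parted by spaces: the closure, from 0 (fully open) to 1 (shut), then the shift along the tool's x, y, z in mm, then the turn, a rotation vector about the tool's x, y, z in degrees. In form: grip dx dy dz rx ry rz; .... A call has 1 to 5 rows; each row shifts and turns the commanded pose from where the row before left it, along the tool's axes as they then stand; what a row does not reach is not made up. A row lasts 1/12 s, in which the tool goes at most 41.7 mm and 7.16 degrees, less where a joint would pass 70% of its speed; a pose out of reach is approached as far as the arm can. A call with a gripper value outside its range is refused whole. The fingers move at their own pace and stop on an object; "squeeze" is the grip in N (left out, the last holds). Time passes only in rows, so rows that do not move let the fingers close. It gives the time, the measured TCP pose, the force and the opening at its end, in the units of the state.
- readout.observe(): the state, without advancing time (a new reading comes with each control period).
- eyes.get_image(name): name is "side" or "top" or "wrist"; returns the picture (400x640x3 uint8, red, green, blue); there is no depth.
- eyes.camera_model(name): a dict with "mtx" (3x3 intrinsics, pixels), "view" (4x4, takes a point from world to camera coordinates). Camera axes: x right, y up, looking along -z (the intrinsics and any distortion apply to the point x, -y, -z); pixel columns grow to the right and rows downward; lengths in m; the calibration is good to about 2 mm. A picture is of the moment at which its call begins: read the wrist's pose just before it. camera_model takes no time and is no camera call; for the wrist camera it gives the pose at the moment of the call.
- env.close_job(): hands the job in, once; it reports no verdict.
The state is a dict: "time_s": time; "q": joint angles; "qvel": joint speeds; "joint_efforts": joint torques, N m; "position": TCP position; "tool_rot": TCP orientation; "ft_force": force on the tool from outside, world axes, zero at the start; "wrist_torque": the same for the moment, N m; "grip_width": finger opening in m.
Only numpy, scipy, OpenCV 4.12 (cv2) and the standard library are available. Lean on these libraries where they do the work, as an engineer would, in place of code of your own. Each camera call takes 0.05 s, during which the arm holds its last target. There are 200 camera calls.

## Working session

There is one attempt and no reset: what is moved stays moved. The work goes in short steps, Python scripts to look and compute and a tool call to move; the robot and the scene stay as the last step left them, time stands still between calls to the robot, and variables do not carry over. Pictures are saved under pics/ and viewed, about 8 in all and at most 12, crops included, and the job is handed in when it is done.

Besides the shell and the picture viewer there is one more tool, called after "Call:" by a JSON object that holds its "api" and its "payload". arm_command: Moves the arm, as the interface text tells. Its arguments: {"type":"object","properties":{"rows":{"type":"string"},"squeeze":{"type":"number"}},"required":["rows"]}

```bash
mkdir -p pics; ls
python3 - <<'E'
from rig import readout, eyes, env
import cv2
print(readout.observe())
for n in ("top","side"):
    im=eyes.get_image(n); cv2.imwrite(f"pics/{n}0.png",im[:,:,::-1]); m=eyes.camera_model(n); print(n,m)
E
```

```text
pics
{'time_s': 0.0, 'q': array([-7.58185514e+01,  2.18425791e+01,  7.43869816e+01,  1.70752720e-03,
        8.38577506e+01, -1.23350195e+01]), 'qvel': array([-0.02268752, -0.04178608, -0.07529224, -0.05334147,  0.01774213,
        0.02476003]), 'joint_efforts': array([-3.04821158e-03, -4.48472714e+01, -2.31281751e+01, -3.91903441e-04,
        4.78551927e-03, -5.05242141e-07]), 'position': array([ 0.24549186, -0.49186328,  0.24768376]), 'tool_rot': array([[ 8.94807572e-01,  4.46451890e-01, -3.44609943e-04],
       [ 4.46451882e-01, -8.94806411e-01,  1.48468744e-03],
       [ 3.54482328e-04, -1.48236132e-03, -9.99998838e-01]]), 'ft_force': array([-0.10814889, -0.05853211,  0.67359245]), 'wrist_torque': array([-0.03183785, -0.00864598,  0.01411784]), 'grip_width': 0.08520341981899816}
top {'mtx': array([[406.58664353,   0.        , 324.49051021],
       [  0.        , 406.58664353, 195.62459888],
       [  0.        ,   0.        ,   1.        ]]), 'view': array([[-0.02472496, -0.99932443,  0.02719118,  0.0022218 ],
       [ 0.98884833, -0.02045194,  0.1475151 , -0.53428369],
       [-0.14685933,  0.03053526,  0.98868596, -0.88814879],
       [ 0.        ,  0.        ,  0.        ,  1.        ]])}
side {'mtx': array([[366.12814468,   0.        , 326.23424716],
       [  0.        , 366.12814468, 201.71322025],
       [  0.        ,   0.        ,   1.        ]]), 'view': array([[-0.88989092, -0.45581695, -0.01802931,  0.46474039],
       [ 0.28474311, -0.5859132 ,  0.75870092, -0.16583861],
       [-0.35639235,  0.67002734,  0.65118957, -0.81996534],
       [ 0.        ,  0.        ,  0.        ,  1.        ]])}
```

View pics/top0.png

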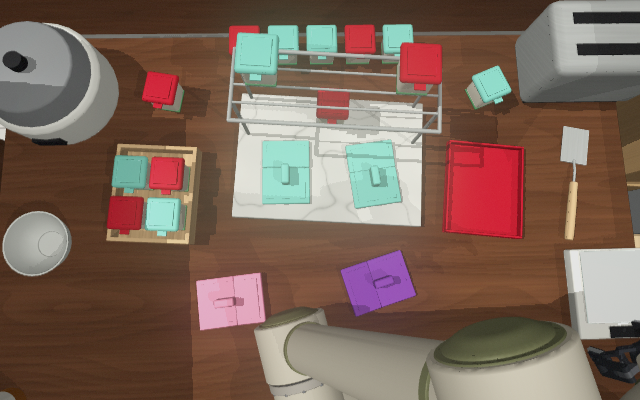

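View pics/side0.png

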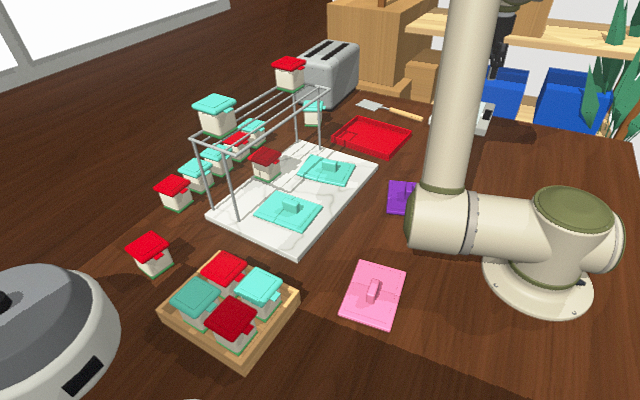

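The top view shows the teal lids at (286,172) and (374,174) on the slab. The tray is at (485,190), the crate at (152,193), and jar1 has its red top at (333,105). Things that could be mistaken for the lids are the pink lid (231,300), the purple lid (378,282), and the teal jar tops at (255,52), (283,42), (322,42), (398,38), (490,85), (130,172) and (163,214). I choose the two teal flat lids with bars on the marble.

```bash
cat > h.py <<'E'
import numpy as np, cv2
from rig import readout, eyes, env
def ray(m,uv):
    V=m["view"];R=V[:3,:3];c=-R.T@V[:3,3]
    p=np.linalg.inv(m["mtx"])@np.array([uv[0],uv[1],1.]);return c,R.T@np.array([p[0],-p[1],-p[2]])
def onz(m,uv,z):
    c,d=ray(m,uv);return c+d*(z-c[2])/d[2]
def proj(m,P):
    p=m["view"][:3,:3]@np.asarray(P)+m["view"][:3,3];q=m["mtx"]@np.array([p[0],-p[1],-p[2]]);return q[:2]/q[2]
def tri(m1,u1,m2,u2):
    a,d=ray(m1,u1);b,e=ray(m2,u2);s=np.linalg.lstsq(np.c_[d,-e],b-a,rcond=None)[0]
    p,q=a+d*s[0],b+e*s[1];return (p+q)/2,np.linalg.norm(p-q)
def teal(im,lo=(78,60,90),hi=(98,255,255)):
    return cv2.inRange(cv2.cvtColor(im,cv2.COLOR_RGB2HSV),lo,hi)
E
python3 - <<'E'
from h import *
np.set_printoptions(precision=4,suppress=True)
im=cv2.imread("pics/top0.png")[:,:,::-1].copy();m=eyes.camera_model("top")
k=teal(im);k=cv2.morphologyEx(k,cv2.MORPH_CLOSE,np.ones((7,7)))
for c in cv2.findContours(k,0,2)[0]:
    if cv2.contourArea(c)<1200: continue
    r=cv2.minAreaRect(c);bx=cv2.boxPoints(r);P=np.array([onz(m,q,.03) for q in bx])
    print("teal",r,P[:,:2].tolist(),P.mean(0),[np.linalg.norm(P[i]-P[i-1]) for i in (1,2)])
h=cv2.cvtColor(im,cv2.COLOR_RGB2HSV);k=cv2.inRange(h,(0,150,70),(6,255,255))|cv2.inRange(h,(172,150,70),(179,255,255))
for c in cv2.findContours(k,0,2)[0]:
    if cv2.contourArea(c)<3000: continue
    r=cv2.minAreaRect(c);P=np.array([onz(m,q,.025) for q in cv2.boxPoints(r)]);print("tray",r,P.tolist(),P.mean(0))
for n,uv in dict(slabFL=(241,94),NL=(233,216),NR=(421,226),FR=(424,135)).items(): print(n,onz(m,uv,.02))
print("jar top",onz(m,(333,105),.098))
for uv in [(228,119),(440,131),(235,53),(441,70)]: print("rack",uv,onz(m,uv,.235))
t=eyes.camera_model("side")
for a,b in (((286,165),(292,205)),((375,168),(331,163))):print(tri(m,a,t,b))
c=np.vstack([cv2.resize(im[80:235,225:430],None,fx=3.6,fy=3.6,interpolation=2)]);cv2.imwrite("pics/crop.png",c[:,:,::-1])
E
```

```text
teal ((285.5, 172.0), (62.0, 47.0), 90.0) [[0.6679993528751144, 0.13301044282299002], [0.6661432577683001, 0.02299062241243119], [0.519234468485646, 0.02579958482568348], [0.52151245756147, 0.1333246184019788]] [0.5937 0.0788 0.03  ] [np.float64(0.1100354759712392), np.float64(0.1469356411437821)]
teal ((372.76727294921875, 173.45692443847656), (63.43819808959961, 46.591407775878906), 80.83765411376953) [[0.6529562493822821, -0.06072021536849252], [0.6691488912299517, -0.1703053742776568], [0.5192586456568087, -0.18646999615062027], [0.5042982310964811, -0.07922796216310095]] [ 0.5864 -0.1242  0.03  ] [np.float64(0.1107750364619831), np.float64(0.15075934703451394)]
teal ((266.0, 52.5), (55.0, 64.0), 90.0) [[0.9616453943962926, 0.20053153407379226], [0.9603589368027109, 0.044356952395971545], [0.8178164801659089, 0.046514572522059205], [0.8197163237072962, 0.1994086138761165]] [0.8899 0.1227 0.03  ] [np.float64(0.15617988005944422), np.float64(0.14255878530859847)]
tray ((484.07232666015625, 189.05361938476562), (80.54938507080078, 95.38085174560547), 2.8624048233032227) [[0.4398811783555207, -0.27759754320097996, 0.025000000000000022], [0.6659796522145545, -0.30436362293221053, 0.025000000000000022], [0.6527776840309876, -0.4981803331586281, 0.025000000000000022], [0.42624940440250847, -0.4644872415870325, 0.025000000000000022]] [ 0.5462 -0.3862  0.025 ]
slabFL [0.7885 0.1843 0.02  ]
NL [0.4941 0.201  0.02  ]
NR [ 0.4613 -0.2327  0.02  ]
FR [ 0.6792 -0.253   0.02  ]
jar top [ 0.7277 -0.0319  0.098 ]
rack (228, 119) [0.651  0.1697 0.235 ]
rack (440, 131) [ 0.6219 -0.2211  0.235 ]
rack (235, 53) [0.7801 0.1579 0.235 ]
rack (441, 70) [ 0.7416 -0.231   0.235 ]
(array([0.5966, 0.0725, 0.0422]), np.float64(0.021370142708482042))
(array([ 0.5836, -0.1299,  0.0521]), np.float64(0.021083583333633468))
```

View pics/crop.png

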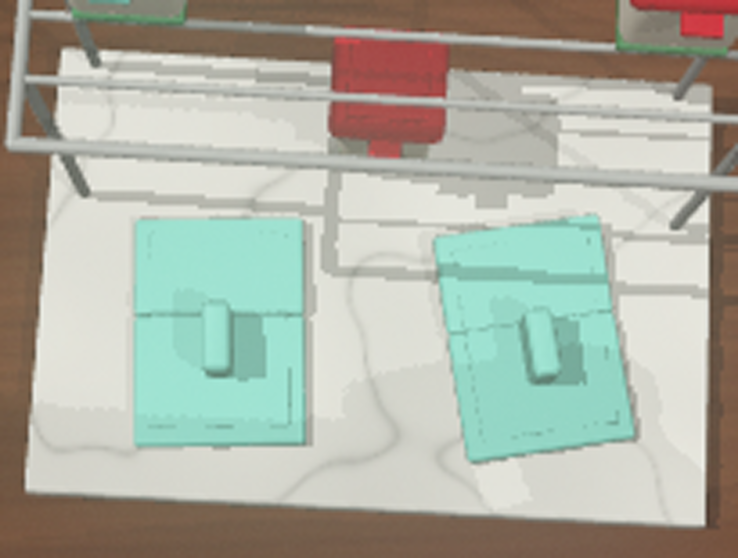

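The crop confirms the choice: both are teal lids with bar grips and a mid crease, left and right on the marble. Next I work out the wrist-camera mount, a quick height check of the lid corners, and the first moves.

```bash
cat >> h.py <<'E'
from scipy.spatial.transform import Rotation as Ro
np.set_printoptions(precision=4,suppress=True)
def Rt(yaw,lean):
    return Ro.from_euler('z',yaw,degrees=True).as_matrix()@np.diag([1.,-1,-1])@Ro.from_euler('y',lean,degrees=True).as_matrix()
def plan(tip,yaw,lean,off=.017):
    "turn first (rotvec, tool), then the shift in mm (tool axes after the turn); tip lies off ahead of the TCP"
    s=readout.observe();R=Rt(yaw,lean);r=Ro.from_matrix(s["tool_rot"].T@R).as_rotvec(degrees=True)
    d=R.T@(np.asarray(tip)-off*R[:,2]-s["position"])*1e3
    print("turn",r.round(2),"then shift",d.round(1),"t",round(s["time_s"],2),"F",s["ft_force"].round(2))
E
python3 - <<'E'
from h import *
s=readout.observe();V=eyes.camera_model("wrist")["view"];c=-V[:3,:3].T@V[:3,3]
print("cam in tool",s["tool_rot"].T@(c-s["position"]), "axes",s["tool_rot"].T@V[:3,:3].T)
a=eyes.camera_model("top");b=eyes.camera_model("side")
def quads(f):
    im=cv2.imread(f)[:,:,::-1].copy();k=cv2.morphologyEx(teal(im),cv2.MORPH_CLOSE,np.ones((5,5)));o=[]
    for c in cv2.findContours(k,0,2)[0]:
        ar=cv2.contourArea(c);q=cv2.approxPolyDP(cv2.convexHull(c),.035*cv2.arcLength(c,True),True).reshape(-1,2)
        if ar>1000: print(f,ar,q.tolist())
quads("pics/top0.png");quads("pics/side0.png")
for u,v in (((285.3,173.6),(291,206)),((375,175.8),(330,165))): print("bar",tri(a,u,b,v),onz(a,u,.062))
plan((.64,-.118,.09),7,25)
E
```

```text
cam in tool [ 0.0728  0.     -0.1253] axes [[ 0.0003  0.9576  0.2882]
 [ 1.     -0.0003  0.0002]
 [ 0.0003  0.2882 -0.9576]]
pics/top0.png 1072.5 [[180, 200], [177, 230], [157, 235], [145, 228], [148, 198]]
pics/top0.png 1051.0 [[115, 156], [147, 158], [144, 187], [127, 192], [112, 185]]
pics/top0.png 2809.0 [[308, 141], [309, 202], [263, 203], [263, 141]]
pics/top0.png 2801.5 [[390, 140], [400, 201], [355, 207], [346, 146]]
pics/top0.png 2363.5 [[297, 26], [298, 49], [274, 74], [235, 71], [238, 33]]
pics/side0.png 1231.5 [[198, 277], [220, 292], [209, 312], [193, 318], [169, 301]]
pics/side0.png 1159.0 [[255, 267], [282, 280], [276, 299], [261, 307], [234, 292]]
pics/side0.png 1620.0 [[322, 206], [301, 233], [253, 215], [276, 190]]
pics/side0.png 1108.5 [[297, 172], [310, 154], [354, 164], [344, 186]]
bar (array([0.585 , 0.0779, 0.0448]), np.float64(0.0021755356980508573)) [0.5825 0.0773 0.062 ]
bar (array([ 0.5752, -0.1268,  0.0476]), np.float64(0.0026125077678360695)) [ 0.5736 -0.124   0.062 ]
turn [-4.33 24.75 19.19] then shift [ 329.5 -323.   310.7] t 0.1 F [ 0.57  0.93 -0.19]
```

Call:
{"api": "arm_command", "payload": {"rows": "1 0 0 0 0 0 -7; 1 0 0 0 0 0 -7; 1 0 0 0 0 0 -7; 1 0 0 0 0 0 -7; 1 0 0 0 0 0 -7", "squeeze": 30}}

```text
time_s: 0.52
position: [0.2455, -0.492, 0.2479]
tool_rot: [[0.472, 0.882, -0.0], [0.882, -0.472, 0.001], [0.001, -0.001, -1.0]]
ft_force: [-0.5, -0.1, 0.6]
grip_width: 0.0255
```

Call:
{"api": "arm_command", "payload": {"rows": "1 0 0 0 0 0 -7; 1 0 0 0 0 0 -7; 1 0 0 0 0 0 -7; 1 0 0 0 0 0 -7; 1 0 0 0 0 0 -7"}}

```text
time_s: 0.93
position: [0.2455, -0.492, 0.248]
tool_rot: [[-0.12, 0.993, -0.0], [0.993, 0.12, 0.001], [0.001, -0.0, -1.0]]
ft_force: [0.0, 0.3, -0.2]
grip_width: 0.0002
```

Call:
{"api": "arm_command", "payload": {"rows": "1 0 0 0 0 0 -7; 1 0 0 0 0 0 -7; 1 0 0 0 0 0 -7; 1 0 0 0 0 0 -7; 1 0 0 0 0 0 -7"}}

```text
time_s: 1.35
position: [0.2455, -0.492, 0.2479]
tool_rot: [[-0.667, 0.745, -0.0], [0.745, 0.667, 0.001], [0.001, 0.0, -1.0]]
ft_force: [0.4, 0.1, 0.2]
grip_width: -0.0001
```

Call:
{"api": "arm_command", "payload": {"rows": "1 0 0 0 0 0 -7; 1 0 0 0 0 0 -7; 1 0 0 0 0 0 -7; 1 0 0 0 0 0 -7; 1 0 0 0 0 0 -7"}}

```text
time_s: 1.77
position: [0.2455, -0.492, 0.2479]
tool_rot: [[-0.974, 0.227, -0.0], [0.227, 0.974, 0.001], [0.0, 0.001, -1.0]]
ft_force: [-0.4, 0.5, 0.9]
grip_width: 0.0001
```

Run:
```python
from h import *
s=readout.observe();print(s["q"],s["position"],s["grip_width"])
plan((.52,-.12,.16),187,-25)
```

```text
[ -75.8216   21.8281   74.3659   -0.0015   83.8583 -152.6821] [ 0.2455 -0.492   0.2479] 7.389357793588032e-05
turn [ -4.34 -24.76 -19.83] then shift [-250.9  335.8  197. ] t 1.77 F [-0.39  0.47  0.93]
```

Call:
{"api": "arm_command", "payload": {"rows": "1 -14 34 0 0 0 0; 1 -14 34 0 0 0 0; 1 -14 34 0 0 0 0; 1 -14 34 0 0 0 0; 1 -14 34 0 0 0 0"}}

```text
time_s: 2.18
position: [0.3538, -0.3415, 0.2481]
tool_rot: [[-0.972, 0.234, -0.0], [0.234, 0.972, 0.001], [0.0, 0.0, -1.0]]
ft_force: [0.1, -0.2, 0.3]
grip_width: 0.0001
```

Call:
{"api": "arm_command", "payload": {"rows": "1 -14 34 0 0 0 0; 1 -14 34 0 0 0 0; 1 -14 34 0 0 0 0; 1 -14 34 0 0 0 0; 1 -14 34 0 0 0 0"}}

```text
time_s: 2.6
position: [0.4616, -0.1924, 0.2482]
tool_rot: [[-0.972, 0.233, -0.0], [0.233, 0.972, 0.0], [0.0, 0.0, -1.0]]
ft_force: [0.1, -1.3, 0.4]
grip_width: -0.0004
```

Call:
{"api": "arm_command", "payload": {"rows": "1 0 20 0 0 0 -7; 1 0 20 0 0 0 -7; 1 0 0 0 0 0 -6; 1 0 0 0 0 0 0"}}

```text
time_s: 2.93
position: [0.4679, -0.1538, 0.2481]
tool_rot: [[-0.993, -0.119, -0.001], [-0.119, 0.993, 0.0], [0.001, 0.0, -1.0]]
ft_force: [-0.2, 0.1, -1.1]
grip_width: -0.0001
```

Run:
```python
from h import *
s=readout.observe();print(s["q"],s["position"],s["grip_width"])
im=eyes.get_image("wrist");m=eyes.camera_model("wrist");cv2.imwrite("pics/w1.png",im[:,:,::-1])
k=cv2.morphologyEx(teal(im),cv2.MORPH_CLOSE,np.ones((9,9)))
for c in cv2.findContours(k,0,2)[0]:
    if cv2.contourArea(c)>2000:
        q=cv2.approxPolyDP(cv2.convexHull(c),.03*cv2.arcLength(c,True),True).reshape(-1,2)
        print(q.tolist(),[onz(m,u,.03).round(4)[:2].tolist() for u in q])
plan((.52,-.12,.12),187,-25)
```

```text
[ -31.9898   16.0604   83.1126   -0.0029   80.8621 -128.8293] [ 0.4679 -0.1538  0.2481] -0.00010283509730947424
[[483, 240], [583, 254], [539, 369], [459, 324]] [[0.519, 0.0221], [0.5227, 0.1303], [0.6708, 0.1269], [0.6212, 0.0202]]
[[386, 218], [382, 311], [284, 275], [283, 217]] [[0.5064, -0.0818], [0.6143, -0.0681], [0.5823, -0.1794], [0.5171, -0.1859]]
turn [ -0.11 -25.02  -0.55] then shift [  3.5  27.9 122.8] t 2.98 F [-0.44 -0.73 -0.66]
```

View pics/w1.png

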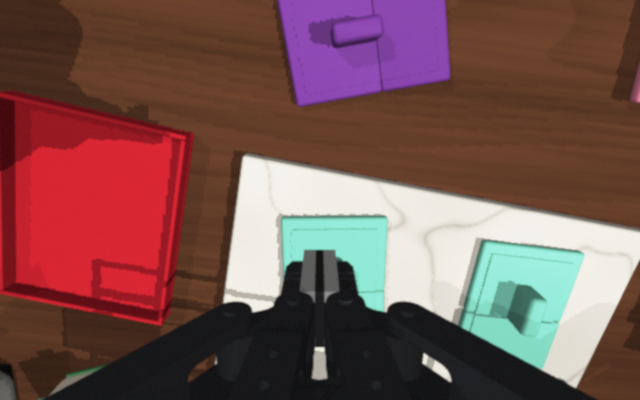

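Call:
{"api": "arm_command", "payload": {"rows": "1 0 0 0 0 -6.3 0; 1 0 0 0 0 -6.3 0; 1 0 0 0 0 -6.2 0; 1 0 0 0 0 -6.2 0"}}

```text
time_s: 3.32
position: [0.4678, -0.1557, 0.2488]
tool_rot: [[-0.899, -0.108, 0.425], [-0.098, 0.994, 0.046], [-0.427, -0.0, -0.904]]
ft_force: [0.2, -0.6, 0.6]
grip_width: -0.0002
```

Call:
{"api": "arm_command", "payload": {"rows": "1 1 7 31 0 0 0; 1 1 7 31 0 0 0; 1 1 7 31 0 0 0; 1 0 7 30 0 0 0; 1 0 0 0 0 0 0"}}

```text
time_s: 3.73
position: [0.5128, -0.1202, 0.131]
tool_rot: [[-0.904, -0.111, 0.413], [-0.098, 0.994, 0.052], [-0.417, 0.007, -0.909]]
ft_force: [-0.9, -0.0, -1.1]
grip_width: 0.0002
```

Run:
```python
from h import *
s=readout.observe();print(s["q"],s["position"])
plan((.58,-.125,.09),187,-25)
plan((.64,-.118,.055),187,-25)
print("1mm down in tool",Rt(187,-25).T@[0,0,-1.])
```

```text
[ -33.5084   20.4241  104.126    25.5114   39.1272 -147.4159] [ 0.5128 -0.1202  0.131 ]
turn [ 0.08 -0.37 -0.75] then shift [-42.6 -12.9  48.1] t 3.73 F [-0.94 -0.   -1.08]
turn [ 0.08 -0.37 -0.75] then shift [-82.5 -13.3 105.4] t 3.73 F [-0.94 -0.   -1.08]
1mm down in tool [0.4226 0.     0.9063]
```

Call:
{"api": "arm_command", "payload": {"rows": "1 -20.5 -3.3 26 0 0 0; 1 -20.5 -3.3 26 0 0 0; 1 -20.5 -3.3 26 0 0 0; 1 -20.5 -3.3 26 0 0 0; 1 0 0 0 0 0 0"}}

```text
time_s: 4.15
position: [0.6357, -0.1223, 0.0745]
tool_rot: [[-0.901, -0.111, 0.42], [-0.1, 0.994, 0.048], [-0.423, 0.001, -0.906]]
ft_force: [-1.3, 0.2, 0.6]
grip_width: 0.0002
```

Run:
```python
from h import *
s=readout.observe();print(s["q"],s["position"]+.017*s["tool_rot"][:,2])
plan((.64,-.118,.042),187,-25)
for n in ("side",):
    im=eyes.get_image(n);cv2.imwrite("pics/s2.png",cv2.resize(im[60:260,180:440],None,fx=3,fy=3)[:,:,::-1])
```

```text
[ -26.3603   34.4636   89.2607   22.3894   37.0193 -138.4071] [ 0.6428 -0.1215  0.0591]
turn [-0.21  0.   -0.6 ] then shift [ 9.4  3.8 14.5] t 4.15 F [-1.34  0.15  0.64]
```

View pics/s2.png

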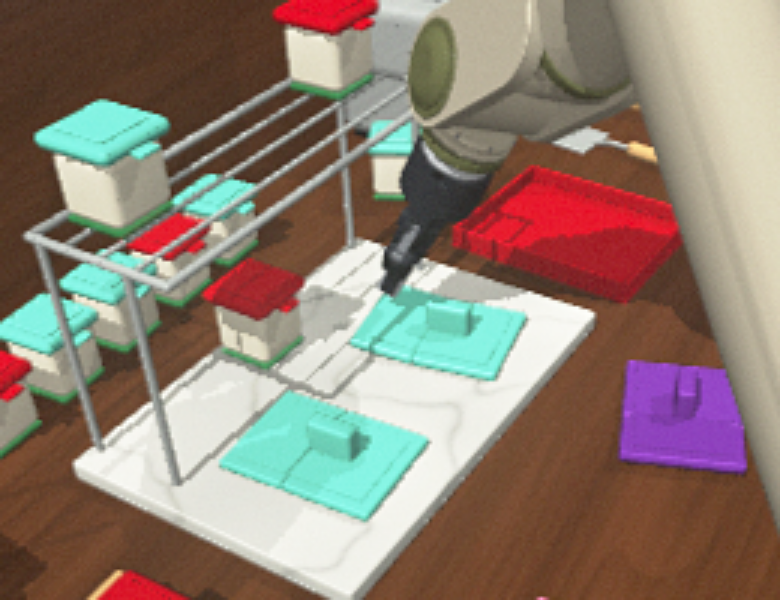

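Call:
{"api": "arm_command", "payload": {"rows": "1 3.6 0 7.7 0 0 0; 1 3.6 0 7.7 0 0 0; 1 0 0 0 0 0 0"}}

```text
time_s: 4.45
position: [0.6311, -0.1213, 0.058]
tool_rot: [[-0.902, -0.112, 0.418], [-0.101, 0.994, 0.049], [-0.421, 0.002, -0.907]]
ft_force: [0.0, -0.2, -0.3]
grip_width: 0.0003
```

Call:
{"api": "arm_command", "payload": {"rows": "1 0.8 0 1.8 0 0 0; 1 0.4 0 0.9 0 0 0; 1 0 0 0 0 0 0; 1 0 0 0 0 0 0"}}

```text
time_s: 4.78
position: [0.6326, -0.1212, 0.0564]
tool_rot: [[-0.9, -0.113, 0.42], [-0.103, 0.994, 0.048], [-0.423, -0.0, -0.906]]
ft_force: [-0.7, 0.4, -0.3]
grip_width: -0.0
```

Call:
{"api": "arm_command", "payload": {"rows": "1 0.8 0 1.8 0 0 0; 1 0.4 0 0.9 0 0 0; 1 0 0 0 0 0 0; 1 0 0 0 0 0 0"}}

```text
time_s: 5.12
position: [0.6328, -0.1211, 0.0531]
tool_rot: [[-0.9, -0.113, 0.42], [-0.103, 0.994, 0.048], [-0.423, -0.0, -0.906]]
ft_force: [-0.5, -0.7, 0.4]
grip_width: -0.0002
```

Call:
{"api": "arm_command", "payload": {"rows": "1 0.8 0 1.8 0 0 0; 1 0.4 0 0.9 0 0 0; 1 0 0 0 0 0 0; 1 0 0 0 0 0 0"}}

```text
time_s: 5.45
position: [0.6328, -0.1211, 0.05]
tool_rot: [[-0.9, -0.113, 0.42], [-0.103, 0.994, 0.048], [-0.423, 0.0, -0.906]]
ft_force: [-0.2, 1.0, 0.9]
grip_width: -0.0002
```

Run:
```python
from h import *
s=readout.observe();print(s["position"]+.017*s["tool_rot"][:,2],s["ft_force"])
```

```text
[ 0.6399 -0.1203  0.0346] [-0.25    0.9855  0.9142]
```

Call:
{"api": "arm_command", "payload": {"rows": "1 0.4 0 0.9 0 0 0; 1 0 0 0 0 0 0; 1 0 0 0 0 0 0; 1 0 0 0 0 0 0"}}

```text
time_s: 5.78
position: [0.6328, -0.1211, 0.0491]
tool_rot: [[-0.9, -0.114, 0.42], [-0.103, 0.994, 0.048], [-0.423, -0.0, -0.906]]
ft_force: [0.4, -0.0, -0.3]
grip_width: -0.0003
```

Call:
{"api": "arm_command", "payload": {"rows": "1 0.4 0 0.9 0 0 0; 1 0 0 0 0 0 0; 1 0 0 0 0 0 0; 1 0 0 0 0 0 0"}}

```text
time_s: 6.12
position: [0.633, -0.1211, 0.0486]
tool_rot: [[-0.9, -0.114, 0.421], [-0.103, 0.994, 0.048], [-0.423, -0.0, -0.906]]
ft_force: [-1.7, 0.6, 5.7]
grip_width: 0.0001
```

Run:
```python
from h import *
s=readout.observe();print(s["position"]+.017*s["tool_rot"][:,2],s["ft_force"])
for n in ("side","wrist"):
    im=eyes.get_image(n);cv2.imwrite(f"pics/{n}3.png",im[:,:,::-1])
a,b=(cv2.imread(f)[130:200,285:365] for f in ("pics/side0.png","pics/side3.png"))
cv2.imwrite("pics/cmp.png",np.vstack([cv2.resize(x,None,fx=4,fy=4,interpolation=2) for x in (a,b)]))
s=readout.observe();print(s["ft_force"])
```

```text
[ 0.6401 -0.1203  0.0332] [-1.7259  0.6238  5.7034]
[-1.9329  0.3945  5.5366]
```

View pics/cmp.png

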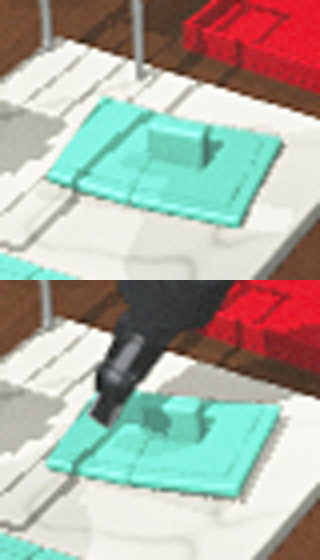

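The comparison shows the right lid's near edge lifted off the slab, with its corner about 8 crop px higher and a shadow beneath it. The finger is on the far end with a stiff 5.7 N, so the right lid is the warped one. I hold it, then let it rock back.

Call:
{"api": "arm_command", "payload": {"rows": "1 0 0 0 0 0 0; 1 0 0 0 0 0 0; 1 0 0 0 0 0 0; 1 0 0 0 0 0 0; 1 0 0 0 0 0 0"}}

```text
time_s: 6.63
position: [0.633, -0.1211, 0.0486]
tool_rot: [[-0.9, -0.113, 0.421], [-0.103, 0.994, 0.048], [-0.423, -0.0, -0.906]]
ft_force: [-1.6, 0.3, 6.3]
grip_width: 0.0001
```

Call:
{"api": "arm_command", "payload": {"rows": "1 -0.8 0 -1.8 0 0 0; 1 -0.8 0 -1.8 0 0 0; 1 -1.3 0 -2.7 0 0 0; 1 -1.7 0 -3.6 0 0 0; 1 -2.1 0 -4.5 0 0 0"}}

```text
time_s: 7.05
position: [0.6327, -0.121, 0.0641]
tool_rot: [[-0.901, -0.113, 0.419], [-0.103, 0.994, 0.048], [-0.422, 0.0, -0.907]]
ft_force: [0.5, 0.9, 0.2]
grip_width: 0.0002
```

Call:
{"api": "arm_command", "payload": {"rows": "1 -3 0 -7 0 0 0; 1 -3 0 -7 0 0 0; 1 0 0 0 0 0 0; 1 0 0 0 0 0 0; 1 0 0 0 0 0 0"}}

```text
time_s: 7.47
position: [0.6322, -0.1211, 0.0792]
tool_rot: [[-0.901, -0.113, 0.42], [-0.103, 0.994, 0.048], [-0.422, 0.0, -0.906]]
ft_force: [0.1, -1.4, 0.1]
grip_width: -0.0
```

Run:
```python
from h import *
a=eyes.camera_model("top");b=eyes.camera_model("side")
im=eyes.get_image("side");cv2.imwrite("pics/side4.png",im[:,:,::-1])
for f in ("side0","side3","side4"):
    k=teal(cv2.imread(f"pics/{f}.png")[130:200,285:365,::-1].copy());c=max(cv2.findContours(k,0,2)[0],key=cv2.contourArea).reshape(-1,2)
    print(f,"near corner px rightmost/lowest",c[c[:,0].argmax()]+[285,130],c[c[:,1].argmax()]+[285,130])
print(readout.observe()["ft_force"],readout.observe()["time_s"])
# bar of the right lid, seen from top (unoccluded first picture) : box on z=.03 gave yaw 6-8
w=cv2.imread("pics/w1.png")
plan((.5745,-.125,.10),187,-25)
```

```text
side0 near corner px rightmost/lowest [354 167] [341 186]
side3 near corner px rightmost/lowest [354 164] [336 183]
side4 near corner px rightmost/lowest [354 167] [341 186]
[0.2029 0.1928 1.2192] 7.5167
turn [-0.19 -0.03 -0.44] then shift [ 43.4   3.1 -60.4] t 7.52 F [0.2  0.19 1.22]
```

Call:
{"api": "arm_command", "payload": {"rows": "1 14 1 -20 0 0 0; 1 14 1 -20 0 0 0; 1 14 1 -20 0 0 0; 0 0 0 0 0 6.5 0; 0 0 0 0 0 6.5 0"}}

```text
time_s: 7.93
position: [0.5666, -0.126, 0.1163]
tool_rot: [[-0.974, -0.11, 0.2], [-0.108, 0.994, 0.021], [-0.201, -0.001, -0.98]]
ft_force: [0.1, 0.4, 0.9]
grip_width: 0.0233
```

Run:
```python
from h import *
m=eyes.camera_model("top")
for n,f in (((355.8,208.3),(345.8,146.1)),((401.7,201.4),(391.1,139.7))):
    a=onz(m,n,.03);b=onz(m,f,.038);print("lid edge yaw",np.degrees(np.arctan2(*(b-a)[[1,0]])),np.linalg.norm(b-a))
s=readout.observe();print(s["q"],s["position"],s["grip_width"])
plan((.575,-.1255,.085),187,-12)
plan((.575,-.1255,.038),187,-12)
w=eyes.camera_model("wrist")
im=eyes.get_image("wrist");cv2.imwrite("pics/w5.png",im[:,:,::-1])
```

```text
lid edge yaw 7.426179512130817 0.146897067415283
lid edge yaw 7.469081103942309 0.14676225112610222
[ -26.88     28.4134   88.5027    7.8057   53.5559 -127.3078] [ 0.5666 -0.126   0.1163] 0.023259299803236044
turn [-0.2  -0.4  -0.67] then shift [-1.7 -0.5 15.3] t 7.93 F [0.11 0.4  0.9 ]
turn [-0.2  -0.4  -0.67] then shift [ 8.1 -0.5 61.3] t 7.93 F [0.11 0.4  0.9 ]
```

View pics/w5.png

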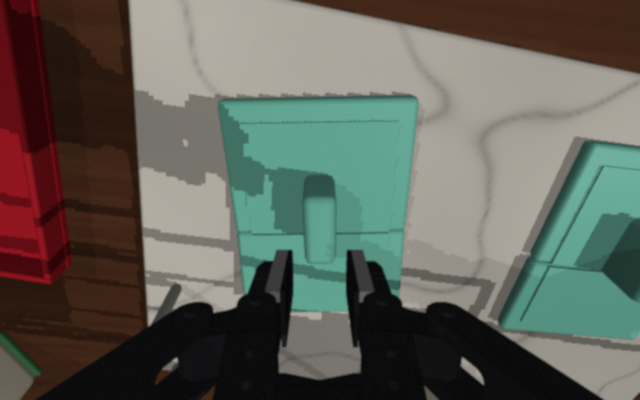

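Call:
{"api": "arm_command", "payload": {"rows": "0 0 0 0 0 0 0; 0 0 0 0 0 0 0; 0 2 0 15 0 0 0; 0 2 0 15 0 0 0; 0 2 0 15 0 0 0"}}

```text
time_s: 8.4
position: [0.5718, -0.1247, 0.0696]
tool_rot: [[-0.972, -0.113, 0.208], [-0.111, 0.994, 0.025], [-0.21, 0.001, -0.978]]
ft_force: [0.5, -0.5, -0.3]
grip_width: 0.0851
```

Run:
```python
from h import *
s=readout.observe();print(s["position"],s["grip_width"])
plan((.575,-.1255,.038),187.3,-12)
```

```text
[ 0.5718 -0.1247  0.0696] 0.08513521767408709
turn [-0.11  0.1  -0.79] then shift [ 3.5 -1.2 14.5] t 8.4 F [ 0.46 -0.49 -0.34]
```

Call:
{"api": "arm_command", "payload": {"rows": "0 3 -1 7.5 0 0 0; 0 0 0 7 0 0 0; 0 0 0 0 0 0 0"}}

```text
time_s: 8.65
position: [0.572, -0.1258, 0.0545]
tool_rot: [[-0.972, -0.113, 0.205], [-0.11, 0.994, 0.025], [-0.207, 0.001, -0.978]]
ft_force: [-0.6, 0.4, 0.3]
grip_width: 0.0853
```

Call:
{"api": "arm_command", "payload": {"rows": "1 0 0 0 0 0 0; 1 0 0 0 0 0 0; 1 0 0 0 0 0 0; 1 0 0 0 0 0 0; 1 0 0 0 0 0 0", "squeeze": 40}}

```text
time_s: 9.07
position: [0.5728, -0.126, 0.0562]
tool_rot: [[-0.972, -0.114, 0.207], [-0.111, 0.994, 0.023], [-0.209, -0.0, -0.978]]
ft_force: [-0.3, 0.2, 0.4]
grip_width: 0.026
```

Call:
{"api": "arm_command", "payload": {"rows": "1 0 0 0 0 0 0; 1 0 0 0 0 0 0; 1 0 0 0 0 0 0; 1 0 0 0 0 0 0; 1 0 0 0 0 0 0"}}

```text
time_s: 9.48
position: [0.5729, -0.126, 0.0563]
tool_rot: [[-0.972, -0.113, 0.207], [-0.111, 0.994, 0.023], [-0.209, -0.0, -0.978]]
ft_force: [-1.7, 0.3, 5.5]
grip_width: 0.0176
```

Run:
```python
from h import *
s=readout.observe();print(s["q"],s["position"],s["grip_width"],s["ft_force"],s["wrist_torque"])
im=cv2.imread("pics/top0.png")[:,:,::-1].copy();m=eyes.camera_model("top")
# tray outer rim from wrist picture w1 (pose then: TCP .4679 -.1538 .2481) is not kept; use top
h=cv2.cvtColor(im,cv2.COLOR_RGB2HSV);k=cv2.inRange(h,(0,150,70),(6,255,255))|cv2.inRange(h,(172,150,70),(179,255,255))
c=max(cv2.findContours(k,0,2)[0],key=cv2.contourArea);q=cv2.approxPolyDP(cv2.convexHull(c),.03*cv2.arcLength(c,True),True).reshape(-1,2)
P=np.array([onz(m,u,.025) for u in q]);print(q.tolist(),P.tolist(),P.mean(0))
for i in range(len(P)): d=P[i]-P[i-1];print(np.linalg.norm(d),np.degrees(np.arctan2(d[1],d[0])))
R=Rt(187.3,-12);print("up40/back in tool:",R.T@[0,0,.01],R.T@[-.1,0,0])
```

```text
[ -26.7096   33.6919   91.2858    9.2355   45.259  -129.1767] [ 0.5729 -0.126   0.0563] 0.01758788629641985 [-1.6561  0.3082  5.4784] [0.1015 0.1552 0.0671]
[[449, 140], [523, 146], [521, 238], [442, 231]] [[0.6644191640438266, -0.3109342181903343, 0.025000000000000022], [0.6466077665519333, -0.48862011584767184, 0.025000000000000022], [0.4278984752365047, -0.46249780857854106, 0.025000000000000022], [0.4482865911549174, -0.27940854042761654, 0.025000000000000022]] [ 0.5468 -0.3854  0.025 ]
0.2184196818557759 -8.298791763266562
0.17857638171636264 -95.72425972512723
0.22026377152123747 173.18894420220516
0.18422094175946385 83.64594017653899
up40/back in tool: [-0.0021  0.     -0.0098] [ 0.097   0.0127 -0.0206]
```

Call:
{"api": "arm_command", "payload": {"rows": "1 -1 0 -5 0 0 0; 1 -2 0 -10 0 0 0; 1 -3.5 0 -17 0 0 0; 1 -3.5 0 -17 0 0 0; 1 0 0 0 0 0 0"}}

```text
time_s: 9.9
position: [0.5735, -0.1265, 0.1093]
tool_rot: [[-0.971, -0.114, 0.211], [-0.112, 0.994, 0.021], [-0.212, -0.003, -0.977]]
ft_force: [1.3, 0.1, -1.2]
grip_width: 0.0172
```

Call:
{"api": "arm_command", "payload": {"rows": "1 20 2.5 -4 0 0 0; 1 30 4 -6 0 0 0; 1 30 4 -6 0 0 0; 1 0 0 0 0 0 0"}}

```text
time_s: 10.23
position: [0.4847, -0.1231, 0.1035]
tool_rot: [[-0.973, -0.113, 0.2], [-0.11, 0.994, 0.027], [-0.202, 0.004, -0.979]]
ft_force: [-0.1, 0.8, -2.4]
grip_width: 0.0175
```

Run:
```python
from h import *
s=readout.observe();print(s["q"],s["position"],s["grip_width"],s["ft_force"],s["wrist_torque"])
plan((.535,-.384,.11),173,-12,0)
im=eyes.get_image("side");cv2.imwrite("pics/s6.png",im[60:330,180:560,::-1])
```

```text
[ -31.4807   23.1231  101.7393   10.1235   46.4835 -134.3838] [ 0.4847 -0.1231  0.1035] 0.0175459586511916 [-0.0637  0.8284 -2.4351] [-0.0114  0.082   0.0222]
turn [ 2.99 -0.36 13.17] then shift [ -81.3 -252.9   10.6] t 10.23 F [-0.06  0.83 -2.44]
```

View pics/s6.png

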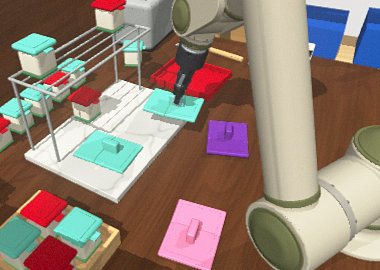

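Call:
{"api": "arm_command", "payload": {"rows": "1 0 0 0 1.5 -0.2 6.6; 1 0 0 0 1.5 -0.2 6.6; 1 0 -20 0 0 0 0; 1 -10 -30 1 0 0 0; 1 -10 -30 1 0 0 0"}}

```text
time_s: 10.7
position: [0.5006, -0.2072, 0.1073]
tool_rot: [[-0.97, 0.121, 0.213], [0.117, 0.993, -0.028], [-0.215, -0.002, -0.977]]
ft_force: [1.0, -0.7, -2.4]
grip_width: 0.0172
```

Call:
{"api": "arm_command", "payload": {"rows": "1 -10 -30 1 0 0 0; 1 -10 -30 1 0 0 0; 1 -10 -30 1 0 0 0; 1 -10 -30 1 0 0 0; 1 -10 -30 1 0 0 0"}}

```text
time_s: 11.12
position: [0.5319, -0.3634, 0.1132]
tool_rot: [[-0.969, 0.122, 0.213], [0.119, 0.992, -0.029], [-0.215, -0.002, -0.977]]
ft_force: [-0.3, -0.0, -2.0]
grip_width: 0.0173
```

Call:
{"api": "arm_command", "payload": {"rows": "1 -10 -20 2 0 0 0; 1 0 0 0 0 0 0; 1 0 0 0 0 0 0"}}

```text
time_s: 11.37
position: [0.5392, -0.3835, 0.1128]
tool_rot: [[-0.969, 0.123, 0.213], [0.12, 0.992, -0.028], [-0.215, -0.002, -0.977]]
ft_force: [0.6, 0.1, -2.4]
grip_width: 0.0171
```

Run:
```python
from h import *
s=readout.observe();print(s["q"],s["position"],s["grip_width"],s["ft_force"])
plan((.536,-.384,.06),173,-12,0)
plan((.536,-.384,.0413),173,-12,0)
print(Rt(173,-12).T@[0,0,-1])
im=eyes.get_image("top");cv2.imwrite("pics/t7.png",cv2.resize(im[110:270,380:600],None,fx=3,fy=3)[:,:,::-1])
m=eyes.camera_model("top");k=cv2.morphologyEx(teal(im),cv2.MORPH_OPEN,np.ones((3,3)));k[:110]=0
for c in cv2.findContours(k,0,2)[0]:
    if cv2.contourArea(c)>700: r=cv2.minAreaRect(c);P=np.array([onz(m,u,.092) for u in cv2.boxPoints(r)]);print(r,P.mean(0),P[:,:2].tolist())
```

```text
[ -48.6507   35.5885   74.879     9.3259   60.457  -135.5533] [ 0.5392 -0.3835  0.1128] 0.01710459270473436 [ 0.5803  0.1437 -2.3993]
turn [-0.12  0.39 -0.05] then shift [14.  -0.9 51. ] t 11.37 F [ 0.58  0.14 -2.4 ]
turn [-0.12  0.39 -0.05] then shift [17.9 -0.9 69.3] t 11.37 F [ 0.58  0.14 -2.4 ]
[0.2079 0.     0.9781]
((162.15394592285156, 216.1337127685547), (33.60982894897461, 38.350276947021484), 5.44033145904541) [0.49   0.3357 0.092 ] [[0.453721471571815, 0.372990895176748], [0.5345799878509147, 0.36860086687788784], [0.5262605527981808, 0.29795379587741655], [0.4454314511985933, 0.30333098866414954]]
((129.5, 174.0), (36.0, 35.0), 90.0) [0.5821 0.4079 0.092 ] [[0.6220536212056532, 0.4468848303509313], [0.6207189926166932, 0.37246060197157527], [0.5420275463819358, 0.369400090284317], [0.543528671582075, 0.4428609300733909]]
((494.1649475097656, 180.62884521484375), (49.639068603515625, 66.59212493896484), 5.5275397300720215) [ 0.5528 -0.3807  0.092 ] [[0.4856884169212393, -0.3136594124101345], [0.63273304535995, -0.3393211729968867], [0.6199188187934905, -0.4492200902157555], [0.47295846332251346, -0.4207818179449837]]
((285.5, 172.0), (62.0, 47.0), 90.0) [0.5806 0.0747 0.092 ] [[0.649934804103105, 0.12534468890713196], [0.6482028685773799, 0.02268441314680944], [0.5111212339856099, 0.025305475923214284], [0.513246841770011, 0.12563784837108843]]
```

View pics/t7.png

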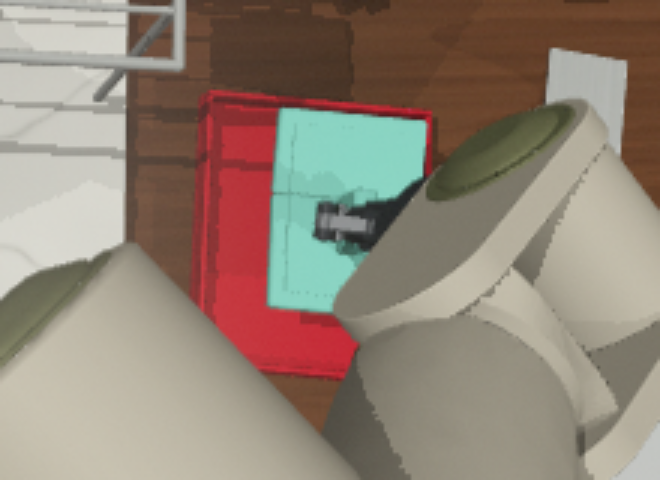

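Call:
{"api": "arm_command", "payload": {"rows": "1 5 -1.4 18 0 0 0; 1 5 -1.4 18 0 0 0; 1 5 -1.4 16 0 0 0; 1 1 0 6 0 0 0; 1 0 0 0 0 0 0"}}

```text
time_s: 11.83
position: [0.5349, -0.3852, 0.0523]
tool_rot: [[-0.97, 0.122, 0.211], [0.119, 0.993, -0.026], [-0.213, -0.0, -0.977]]
ft_force: [0.2, 0.1, -2.8]
grip_width: 0.017
```

Call:
{"api": "arm_command", "payload": {"rows": "1 0.6 0 2.9 0 0 0; 1 0.6 0 2.9 0 0 0; 1 0 0 0 0 0 0; 1 0 0 0 0 0 0"}}

```text
time_s: 12.17
position: [0.5355, -0.3867, 0.0484]
tool_rot: [[-0.969, 0.122, 0.214], [0.119, 0.993, -0.029], [-0.216, -0.003, -0.976]]
ft_force: [-0.1, -0.7, -2.1]
grip_width: 0.0172
```

Call:
{"api": "arm_command", "payload": {"rows": "1 0.4 0 2 0 0 0; 1 0 0 0 0 0 0; 1 0 0 0 0 0 0; 1 0 0 0 0 0 0"}}

```text
time_s: 12.5
position: [0.5354, -0.3867, 0.0459]
tool_rot: [[-0.969, 0.122, 0.213], [0.119, 0.992, -0.029], [-0.215, -0.003, -0.977]]
ft_force: [-0.7, 0.3, -2.9]
grip_width: 0.0173
```

Call:
{"api": "arm_command", "payload": {"rows": "1 0.4 0 2 0 0 0; 1 0 0 0 0 0 0; 1 0 0 0 0 0 0; 1 0 0 0 0 0 0"}}

```text
time_s: 12.83
position: [0.5354, -0.3867, 0.0438]
tool_rot: [[-0.969, 0.122, 0.213], [0.119, 0.992, -0.029], [-0.215, -0.002, -0.977]]
ft_force: [0.7, -0.4, -2.0]
grip_width: 0.0175
```

Call:
{"api": "arm_command", "payload": {"rows": "1 0.3 0 1.5 0 0 0; 1 0 0 0 0 0 0; 1 0 0 0 0 0 0; 1 0 0 0 0 0 0"}}

```text
time_s: 13.17
position: [0.5354, -0.3867, 0.0422]
tool_rot: [[-0.969, 0.122, 0.213], [0.119, 0.993, -0.029], [-0.215, -0.002, -0.977]]
ft_force: [-0.4, 0.1, -1.4]
grip_width: 0.0175
```

Call:
{"api": "arm_command", "payload": {"rows": "1 0.2 0 1 0 0 0; 1 0 0 0 0 0 0; 1 0 0 0 0 0 0; 1 0 0 0 0 0 0"}}

```text
time_s: 13.5
position: [0.5356, -0.3869, 0.0416]
tool_rot: [[-0.969, 0.122, 0.214], [0.119, 0.992, -0.029], [-0.216, -0.003, -0.976]]
ft_force: [-0.4, 0.0, 0.1]
grip_width: 0.0174
```

Call:
{"api": "arm_command", "payload": {"rows": "0.6 0 0 0 0 0 0; 0.5 0 0 0 0 0 0; 0.4 0 0 0 0 0 0; 0.3 0 0 0 0 0 0; 0.3 0 0 0 0 0 0"}}

```text
time_s: 13.92
position: [0.5355, -0.3867, 0.0412]
tool_rot: [[-0.969, 0.122, 0.213], [0.119, 0.992, -0.029], [-0.215, -0.002, -0.977]]
ft_force: [0.1, 0.7, -0.5]
grip_width: 0.0595
```

Call:
{"api": "arm_command", "payload": {"rows": "0.2 0 0 -8 0 0 0; 0.2 0 0 -20 0 0 0; 0.2 0 0 -35 0 0 0; 0.2 10 0 -35 0 0 0; 0.2 20 0 -35 0 0 0"}}

```text
time_s: 14.33
position: [0.4784, -0.3793, 0.1668]
tool_rot: [[-0.969, 0.121, 0.214], [0.117, 0.993, -0.03], [-0.217, -0.004, -0.976]]
ft_force: [0.0, -0.2, 0.8]
grip_width: 0.0684
```

Call:
{"api": "arm_command", "payload": {"rows": "0.2 35 0 0 0 0 0; 0.2 35 0 0 0 0 0; 0.2 30 20 0 0 0 0; 0.2 0 30 0 0 0 0; 0.2 0 0 0 0 0 0"}}

```text
time_s: 14.75
position: [0.3856, -0.3137, 0.1433]
tool_rot: [[-0.97, 0.122, 0.212], [0.12, 0.992, -0.026], [-0.213, 0.001, -0.977]]
ft_force: [-0.0, -0.6, -0.6]
grip_width: 0.0683
```

Run:
```python
from h import *
s=readout.observe();print(s["q"],s["position"],s["grip_width"],s["ft_force"])
im=eyes.get_image("top");sd=eyes.get_image("side");cv2.imwrite("pics/s8.png",sd[:,:,::-1])
cv2.imwrite("pics/fin.png",np.vstack([cv2.resize(im[100:260,220:540],None,fx=2,fy=2),cv2.resize(sd[80:220,220:500],(640,280))])[:,:,::-1])
m=eyes.camera_model("top");k=cv2.morphologyEx(teal(im),cv2.MORPH_CLOSE,np.ones((5,5)));k[:110]=0
for c in cv2.findContours(k,0,2)[0]:
    if cv2.contourArea(c)>1500:
        r=cv2.minAreaRect(c);z=.015 if r[0][0]>430 else .03;P=np.array([onz(m,u,z) for u in cv2.boxPoints(r)]);print(r,P.mean(0),P[:,:2].tolist())
```

```text
[ -57.5611   19.5776   98.9293   11.7467   54.1888 -146.8138] [ 0.3856 -0.3137  0.1433] 0.06831768303510276 [-0.0025 -0.5646 -0.6278]
((483.326416015625, 187.75588989257812), (46.631473541259766, 62.35425567626953), 4.39870548248291) [ 0.5498 -0.3887  0.015 ] [[0.48058230773818733, -0.32191056705747245], [0.6298842843190136, -0.3445103974664342], [0.6190465916054144, -0.45679890904716136], [0.46972171057469236, -0.4315516533328433]]
((285.5, 172.0), (62.0, 47.0), 90.0) [0.5937 0.0788 0.03  ] [[0.6679993528751144, 0.13301044282299002], [0.6661432577683001, 0.02299062241243119], [0.519234468485646, 0.02579958482568348], [0.52151245756147, 0.1333246184019788]]
```

View pics/fin.png

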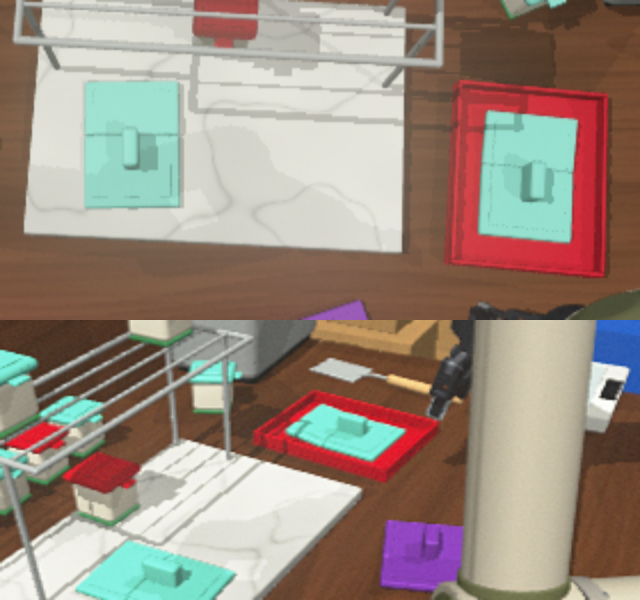

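```bash
python3 -c "
from rig import env; print(env.close_job())"
```

```text
the job is handed in; nothing more can be done
None
```

The warped lid is lying bar up in the red tray, and the job was handed in at about 15 s of the 72 s allowed; no verdict was reported.

- **Finding it:** The right teal lid was the warped one. With about 6 N on its far end, its near edge rose about 3 px in the side view. After I let go, the edge returned to exactly the pixels it started from. I did not press the left lid, because the right one rocked at the first press.
- **Placing it:** I gripped the bar (opening 17.5 mm) and lowered the lid until the wrist force went from −2.4 N to about 0, so it was set down and not dropped. Then I let go.
- **Last checks:**
  - The lid's centre is at (0.550, −0.389) and the tray's at (0.547, −0.385), about 5 mm apart.
  - Its outline measured 151 × 112 mm at the height of the tray floor, so it looks flat inside the walls.
  - The good lid is at the same pixels as at the start.
  - The jar on the slab looks undisturbed, judged by eye only.
  - The arm is clear, with a force reading of about 0.

One early measurement disagreed: the first two-view fix on the bar grips was 21 mm off because I picked the wrong pixels. Picked again it agreed to 2–3 mm sideways, but the height came out at 45–48 mm, below the 62 mm expected for the bar top. I therefore took the height from the given sizes.

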